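# Feed a carton through the counter's scan tunnel with the push stick

### The job

Use the wooden push stick to feed the small carton steadily through the low opening of the scan tunnel, from the hooded side, until it lies flat on the steel bed beyond, completely out of the tunnel but not hanging over the bed's end. Keep the gripper off the carton and never bat it along. Then stand the push stick back upright on its rubber mat, let go, and leave the brush, the tin and the hand scanner where they are.

Things in the scene. Friction and masses are not known exactly. Their poses are not given: they have to be found in the camera images.
- tunnel: Fixed white scan tunnel. Origin on the counter under the tunnel's middle; +y is the feed direction, z up. A steel bed 170 mm wide (x), top at z=12 mm, runs from y=-280 to +200 mm. The head stands on it from y=-40 (entry) to +40 mm (exit), 170 mm wide, top at z=250 mm. Nothing stands on the bed past the exit.
- tunnel_mouth (a point): Middle of the entry, on the bed's top face, axes as the tunnel's. The straight opening is 70 mm wide (x), 50 mm high above the bed, 80 mm long (y). Two 30 mm high metal guides on the bed funnel into it, from about 110 mm apart 55 mm before the mouth to about 70 mm at the mouth.
- hood_edge (a point): Middle of the lower outer edge of the grey hood over the entry side, 195 mm above the counter, axes as the tunnel's. The hood, 160 mm wide and 45 mm thick, reaches from here 120 mm to the head. An upright gripper holding the stick hits it before the carton is through; one leaning back about 40 to 45 degrees (body towards -y) passes under it.
- carton_center (a point): Centre of the loose cardboard carton, 56 (x) x 80 (y) x 40 mm (z), 0.11 to 0.22 kg, axes along its sides, y roughly the feed direction. It starts on the bed before the entry, centre 155 to 185 mm before the tunnel's middle, up to 10 mm off the centre line and 0.12 rad askew. It slides with friction and stops when no longer pushed.
- stick_grip (a point): Grip point on the wooden push stick's handle (stick 0.22 kg); +y to the nose, z up. The bar, 30 wide (x), 24 mm high, has its flat nose 210 mm ahead of this point, its rear end level with it, its underside 70 mm below it. The handle, a plate 20 thick (x), 36 mm wide, leans back 30 degrees from vertical off the bar's rear; its top is 38 mm higher, 23 mm farther back. Stands by itself.
- mat: Fixed black rubber mat 90 (x) x 270 (y) x 4 mm on the counter, origin at its underside's centre. The stick starts standing along it, nose towards the mat's +y.
- brush: Loose wooden grooming brush 55 x 120 x 41 mm, bystander; origin under its centre.
- tin: Loose round metal tin, 64 mm across and 60 mm high, bystander; origin under its centre.
- scanner: Loose white and black hand scanner lying flat, about 50 x 140 x 30 mm, bystander; origin on its underside.
Things that resemble listed ones, but are neither listed nor needed, are in the scene too. Of the things shaped like the part that bears stick_grip, the wooden one is meant.

How it is judged:
By the outcome, as a careful person would: the job done as asked, in the order asked, and still so for the second after the job is handed in, with the robot touching nothing.
It also fails if it takes over 51 s, if anything falls off the work surface, if the arm or the gripper's body presses on something with over 40 N, if the wrist force passes 120 N, or if a joint passes its speed limit or range.

### The arm

A 6-joint arm with a two-finger parallel gripper is mounted at the origin on the work surface. World frame = base frame: x ahead of the robot, y to its left, z up, the work surface at z = 0. Lengths are in mm, angles in rad, forces in N, time in s.
With the tool pointing down it reaches from about 300 to 875 mm from the base axis. Payload 4.2 kg.
Tool frame: the origin (TCP) lies between the finger pads; the fingertips stand 17 mm ahead of it and the grasp point (between the pads) lies 2 mm behind it (arm.tip_reach is the distance from the TCP to the fingertips, in mm); z points along the fingers, y is the direction in which the jaws open and shut (so a half turn about z gives the same grasp; the last joint's range is limited). The gripper opens to 85 mm and grips with 20 to 120 N. Pads are 22 mm wide; open, the fingers measure 114 mm over their backs; the gripper's body (76 mm by 85 mm) begins 54 mm behind the grasp point. The pads swing forward as they close: fully open they stand 13 mm farther back than shut.
Start: joints at [-1.322, 0.32, 1.565, -0, 1.257, -0.02], TCP at [152.707, -554.365, 248.338] pointing down, gripper open.
Joint ranges: [-3.11, 3.11], [-0.84, 2.01], [0.21, 2.61], [-1.34, 4.49], [0.05, 2.63], [-2.56, 2.56]. Speed limits (rad/s): [2.57, 2.57, 3.14, 3.14, 3.14, 3.14].

### API

Orientations are given as a 3x3 rotation matrix whose columns are the frame's x, y, z axes.
In Python, from bench import arm gives the robot as it stands.
- The arm moves only by the shell command python3 -m creep 'ROWS' [FORCE]. ROWS is JSON, a list of rows, each a list of 5 numbers: the opening in per cent of the stroke, from 0 (shut) to 100 (fully open), then the shift along the world's x, y, z each as a share of 75 mm, from -1 to 1, then the turn about the world's z as a share of pi rad, from -1 to 1. In form: [[claw, tx, ty, tz, twist], ...]. A call has 1 to 10 rows; each row shifts and turns the commanded pose from where the row before left it; what a row does not reach is not made up. A row lasts 1/12 s, in which the tool goes at most 41.7 mm and 7.16 degrees, less where a joint would pass 70% of its speed; a pose out of reach is approached as far as the arm can. A call with a number of a shift or a turn outside -1 to 1 is refused whole. A call with a gripper value outside its range is refused whole. The fingers move at their own pace and stop on an object; FORCE is the grip in N (left out, the last holds). Time passes only in rows, so rows that do not move let the fingers close. It gives the time, the measured TCP pose, the force and the opening at its end, in the units of the state.
- arm.get_state(): the state, without advancing time (a new reading comes with each control period).
- arm.read_camera(name): name is "scene" or "side" or "wrist"; returns the picture (384x512x3 uint8, blue, green, red); there is no depth.
- arm.calibration(name): a dict with "fx", "fy", "cx", "cy" (pixels), "R" (3x3) and "t" (3): a world point X has camera coordinates R X + t. Camera axes: x right, y down, z forward; pixel columns grow to the right and rows downward; lengths in mm; the calibration is good to about 2 mm. A picture is of the moment at which its call begins: read the wrist's pose just before it. calibration takes no time and is no camera call; for the wrist camera it gives the pose at the moment of the call.
- arm.hand_in(): hands the job in, once; it reports no verdict.
The state is a dict: "time_s": time; "joint_pos": joint angles; "qvel": joint speeds; "joint_efforts": joint torques, N m; "ee_pos": TCP position; "tool_rot": TCP orientation; "wrist_force": force on the tool from outside, world axes, zero at the start; "wrist_torque": the same for the moment, N m; "width": finger opening in mm.
Only numpy, scipy, OpenCV 4.12 (cv2) and the standard library are available. Lean on these libraries where they do the work, as an engineer would, in place of code of your own. Each camera call takes 0.05 s, during which the arm holds its last target.

## Working session

There is one attempt and no reset: what is moved stays moved. The work goes in short steps, Python scripts to look and compute and a shell command to move; the robot and the scene stay as the last step left them, time stands still between calls to the robot, and variables do not carry over. Pictures are saved under pics/ and viewed, and the job is handed in when it is done.

```bash
ls -la; mkdir -p pics
cat > h.py <<'E'
import cv2,numpy as np
from bench import arm
def snap(n,f):
    im=arm.read_camera(n); cv2.imwrite('pics/%s.png'%f,im); return im
def ray(c,u,v):
    R=np.array(c['R']);t=np.array(c['t']).ravel()
    o=-R.T@t; d=R.T@np.array([(u-c['cx'])/c['fx'],(v-c['cy'])/c['fy'],1]); return o,d/np.linalg.norm(d)
def plane(c,u,v,z):
    o,d=ray(c,u,v); return o+d*(z-o[2])/d[2]
def proj(c,X):
    p=np.array(c['R'])@np.array(X,float)+np.array(c['t']).ravel(); return c['fx']*p[0]/p[2]+c['cx'],c['fy']*p[1]/p[2]+c['cy']
def tri(c1,p1,c2,p2):
    o1,d1=ray(c1,*p1);o2,d2=ray(c2,*p2)
    A=np.stack([d1,-d2],1);s=np.linalg.lstsq(A,o2-o1,rcond=None)[0]
    a=o1+s[0]*d1;b=o2+s[1]*d2; return (a+b)/2,np.linalg.norm(a-b)
E
python3 - <<'E'
from h import *
for n in ['scene','side','wrist']:
    snap(n,n+'0'); c=arm.calibration(n); print(n,c['fx'],c['cx'],c['cy'],'pos',(-np.array(c['R']).T@np.array(c['t']).ravel()).round(), np.array(c['R'])[2].round(2))
s=arm.get_state(); print(s)
E
```

```text
total 12
drwxr-xr-x  3 agent agent 4096 Dec  7 04:28 .
drwxr-xr-x 23 root  root  4096 Dec  7 04:28 ..
drwxr-xr-x  2 agent agent 4096 Dec  7 04:28 pics
scene 409.095841935868 252.95538786912437 182.6041390087191 pos [ 537. -570. 1348.] [-0.07  0.31 -0.95]
side 495.5423050911647 255.80013212690622 197.1324461910931 pos [  58. 1005. 1283.] [ 0.23 -0.68 -0.69]
wrist 275.8549267281884 255.5092369824132 192.60536621291885 pos [ 221. -536.  373.] [-0.27 -0.07 -0.96]
{'time_s': 0.15, 'joint_pos': array([-1.32201480e+00,  3.20145796e-01,  1.56539105e+00,  3.69911282e-05,
        1.25738544e+00, -1.99866612e-02]), 'qvel': array([ 0.00037652, -0.00253577, -0.00156622, -0.00103288,  0.0007333 ,
       -0.00061967]), 'joint_efforts': array([ 6.10548632e-04, -4.15842175e+01, -2.34345675e+01,  6.23203232e-05,
        6.00732878e-03,  3.76276162e-06]), 'ee_pos': array([ 152.62528867, -554.03326418,  247.67796012]), 'tool_rot': array([[ 9.64101771e-01,  2.65532841e-01, -2.93281210e-04],
       [ 2.65532996e-01, -9.64100900e-01,  1.29736444e-03],
       [ 6.17401874e-05, -1.32866719e-03, -9.99999115e-01]]), 'wrist_force': array([-0.13863391, -0.61349131, -0.02866707]), 'wrist_torque': array([-0.04065339, -0.00681201,  0.01010557]), 'width': 85.25077848626538}
```

View pics/scene0.png

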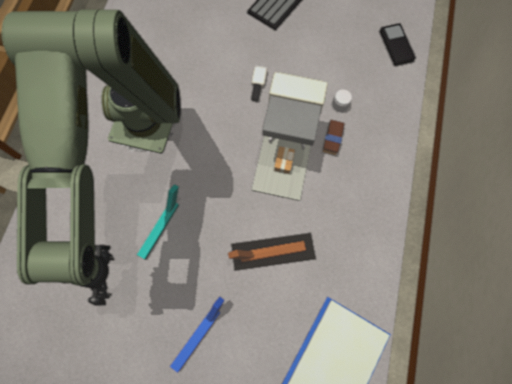

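View pics/side0.png

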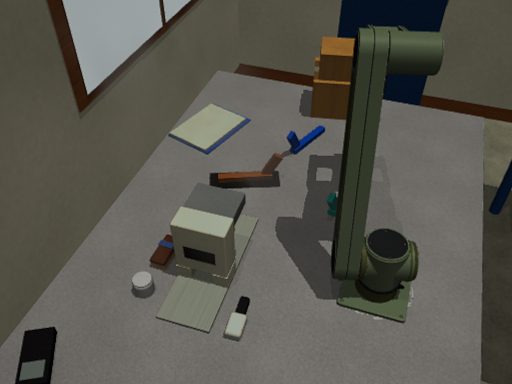

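View pics/wrist0.png

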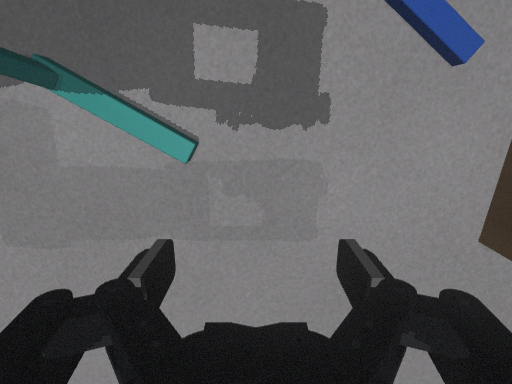

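Run:
```python
from h import *
im=cv2.imread('pics/scene0.png')
a=cv2.resize(im[55:205,215:365],(600,600),interpolation=cv2.INTER_CUBIC);cv2.imwrite('pics/c1.png',a)
a=cv2.resize(im[225:280,220:325],None,fx=7,fy=7,interpolation=cv2.INTER_CUBIC);cv2.imwrite('pics/c2.png',a)
im=cv2.imread('pics/side0.png')
a=cv2.resize(im[130:335,140:290],None,fx=2.9,fy=2.9,interpolation=cv2.INTER_CUBIC);cv2.imwrite('pics/c3.png',a)
```

```text
(no output)
```

View pics/c1.png

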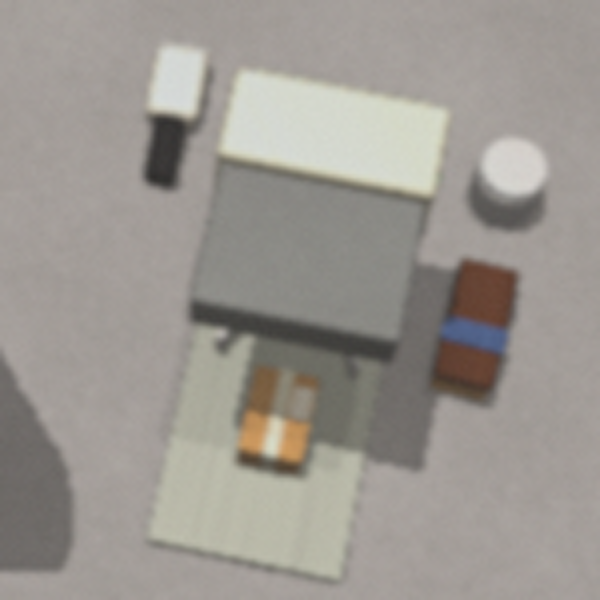

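View pics/c2.png

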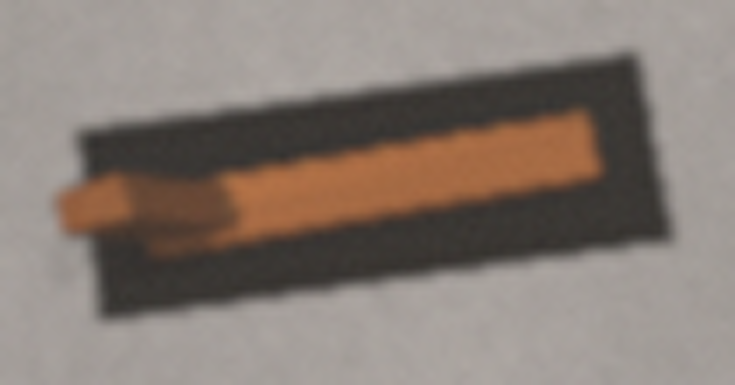

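View pics/c3.png

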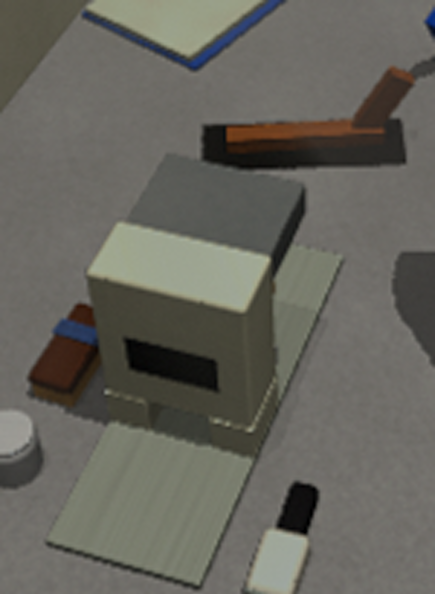

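Run:
```python
from h import *
cs=arm.calibration('scene');cd=arm.calibration('side')
f1=lambda p:(215+p[0]/4-.4,55+p[1]/4-.4); f2=lambda p:(220+p[0]/7-.4,225+p[1]/7-.4); f3=lambda p:(140+p[0]/2.9-.3,130+p[1]/2.9-.3)
P=lambda c,f,p,z:plane(c,*f(p),z)
nl=P(cs,f1,(150,541),12);nr=P(cs,f1,(341,578),12)
fl=P(cd,f3,(201,586),12);fr=P(cd,f3,(48,543),12)
print('bed',nl,nr,fl,fr,np.linalg.norm(nl-nr),np.linalg.norm(fl-fr),np.linalg.norm((fl+fr-nl-nr)/2))
h=[P(cs,f1,p,250) for p in [(240,70),(448,108),(437,195),(220,157)]]
h2=[P(cd,f3,p,250) for p in [(247,309),(89,271),(119,223),(272,258)]]
print('head',np.round(h,1),np.mean(h,0),np.round(h2,1),np.mean(h2,0))
d=(fl+fr-nl-nr)[:2];print('yawdir',np.degrees(np.arctan2(d[1],d[0])))
for a,b in [(nl,nr),(fl,fr),(h[0],h[1]),(h[3],h[2])]:
    e=(b-a)[:2];print('xdir',np.degrees(np.arctan2(e[1],e[0])))
m=[P(cs,f2,p,4) for p in [(78,130),(635,55),(672,240),(103,317)]]
print('mat',np.round(m,1),np.mean(m,0))
n=[P(cs,f2,p,28) for p in [(583,110),(602,178)]];print('nose',n,np.mean(n,0))
print('nose side',[P(cd,f3,p,28) for p in [(227,127)]])
print('bar edges', [P(cs,f2,p,28) for p in [(237,174),(240,243)]])
print('handle top tri',P(cs,f2,(62,213),112))
# carton top z=52: corners
k=[P(cs,f1,p,52) for p in [(255,367),(319,378),(305,465),(238,456)]];print('carton',np.round(k,1),np.mean(k,0),[np.linalg.norm(k[i]-k[i-1]) for i in range(4)])
```

```text
bed [ 447.3483868  -159.96342959   12.        ] [ 612.80086944 -153.04287557   12.        ] [428.87730661 322.58995192  12.        ] [595.73545522 327.12618409  12.        ] 165.59715601961707 166.91979859040183 481.68904418427434
head [[440.1 156.6 250. ]
 [603.5 162.6 250. ]
 [609.1  85.9 250. ]
 [442.2  77.9 250. ]] [523.73549212 120.76218602 250.        ] [[433.  159.  250. ]
 [598.5 162.5 250. ]
 [599.   91.8 250. ]
 [434.1  87.8 250. ]] [516.164836   125.26872262 250.        ]
yawdir 92.11397082838677
xdir 2.3951742841724695
xdir 1.5572685992564226
xdir 2.0711027850221213
xdir 2.74212335168389
mat [[ 422.2 -353.4    4. ]
 [ 670.5 -255.5    4. ]
 [ 704.2 -337.2    4. ]
 [ 455.4 -434.5    4. ]] [ 563.04850772 -345.16977473    4.        ]
nose [array([ 649.58816775, -292.31782986,   28.        ]), array([ 664.3968827, -321.1840185,   28.       ])] [ 656.99252522 -306.75092418   28.        ]
nose side [array([ 656.35180922, -315.57395292,   28.        ])]
bar edges [array([ 500.5122266 , -359.51138655,   28.        ]), array([ 509.30218376, -389.82793557,   28.        ])]
handle top tri [ 433.82355616 -407.07166893  112.        ]
carton [[500.5   1.9  52. ]
 [556.1   5.1  52. ]
 [561.  -75.6  52. ]
 [504.3 -81.3  52. ]] [530.49355801 -37.47524751  52.        ] [np.float64(83.2901542220267), np.float64(55.72796734984831), np.float64(80.88940925330286), np.float64(56.970575240143916)]
```

```bash
python3 -m creep '[[100,0.447,0.232,0,0.006],[100,0.447,0.232,0,0.006],[100,0.447,0.232,0,0.006],[100,0.447,0.232,0,0.006],[100,0.447,0.232,0,0.006],[100,0.447,0.232,0,0.006],[100,0.447,0.232,0,0.006],[100,0.447,0.232,0,0.006],[100,0.447,0.232,0,0],[100,0,0,0,0]]' 100
python3 - <<'E'
from h import *
c=arm.calibration('wrist');s=arm.get_state();print(s['ee_pos'],s['joint_pos'].round(3),s['tool_rot'].round(3).tolist(),s['time_s'])
im=snap('wrist','w1');np.save('cw1.npy',c,allow_pickle=True)
im=snap('scene','s1');cv2.imwrite('pics/s1c.png',cv2.resize(im[180:330,150:350],None,fx=4,fy=4,interpolation=cv2.INTER_CUBIC))
u=np.array([.913,.408])
for X in [(465.3,-392.7,112),(444,-402,112),(657,-307,28)]: print(proj(c,X))
E
```

```text
time_s: 0.98
ee_pos: [459.7, -394.4, 247.7]
tool_rot: [[0.911, 0.412, 0.003], [0.412, -0.911, 0.002], [0.003, -0.001, -1.0]]
wrist_force: [-1.0, -1.1, 0.9]
width: 85.5
[ 459.73745798 -394.40283919  247.66866832] [-0.73   0.368  1.493  0.004  1.28   0.415] [[0.911, 0.412, 0.003], [0.412, -0.911, 0.002], [0.003, -0.001, -1.0]] 0.9833
(np.float64(256.1331189714846), np.float64(181.41104484323952))
(np.float64(255.81539375842095), np.float64(204.0540486544131))
(np.float64(256.9848892774401), np.float64(-31.585247282514132))
```

View pics/w1.png

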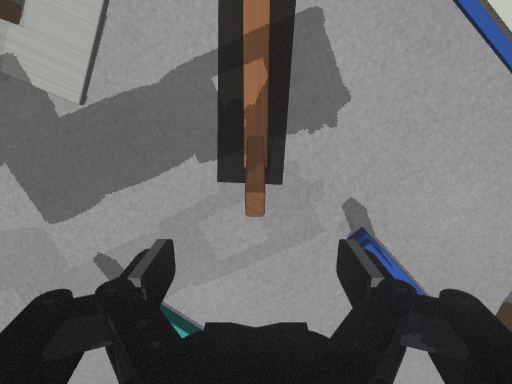

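View pics/s1c.png

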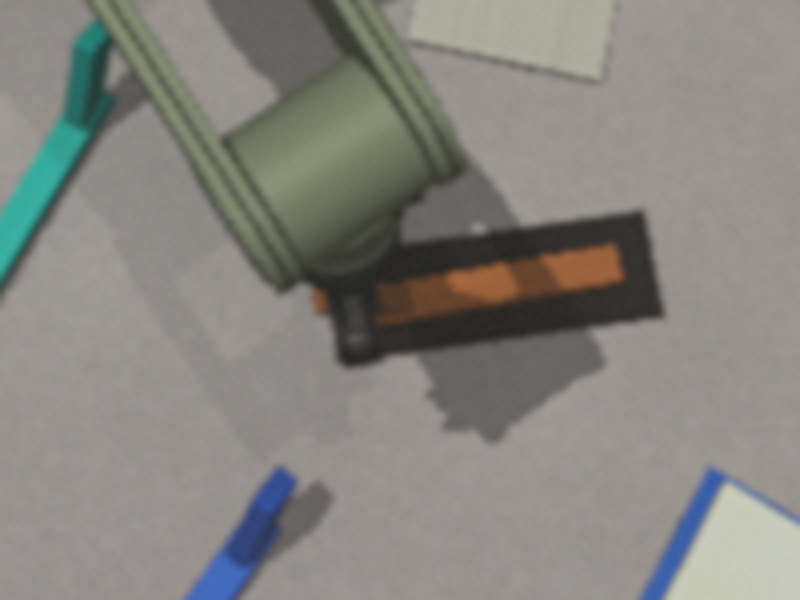

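Run:
```python
from h import *
c=np.load('cw1.npy',allow_pickle=True).item();cs=arm.calibration('scene')
for z in (103,112): print('rear',plane(c,255.5,216,z))
print('bar pts z28',plane(c,256.5,5,28),plane(c,256,130,28))
for h in (350,400,450,500,550): print(h,proj(cs,(459.7,-394.4,h)))
im=cv2.imread('pics/w1.png');cv2.imwrite('pics/w1c.png',cv2.resize(im[120:240,190:330],None,fx=5,fy=5,interpolation=cv2.INTER_CUBIC))
```

```text
rear [ 429.11270888 -408.38032957  103.        ]
rear [ 432.27981014 -406.95444504  112.        ]
bar pts z28 [ 626.29993709 -320.35880388   28.        ] [ 505.18664289 -374.60043409   28.        ]
350 (np.float64(235.40300923762982), np.float64(238.14102304295815))
400 (np.float64(234.74260893959882), np.float64(234.13521522690078))
450 (np.float64(234.0134372336054), np.float64(229.7122588354133))
500 (np.float64(233.2041617004102), np.float64(224.80341450889966))
550 (np.float64(232.30081534210544), np.float64(219.3239622532098))
```

View pics/w1c.png

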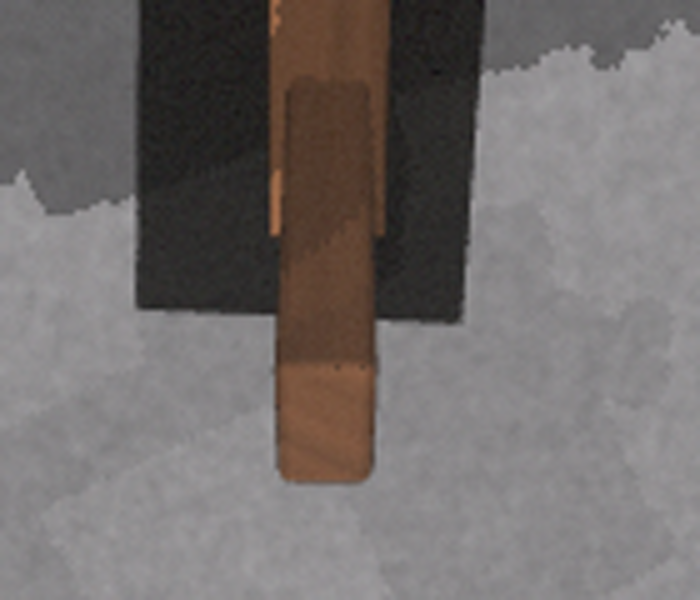

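Run:
```python
from h import *
c=np.load('cw1.npy',allow_pickle=True).item()
u=np.array([.913,.408])
for n,a in [('barrear',plane(c,255.5,167,28)),('toprear103',plane(c,255,216.4,103)),('topfront121',plane(c,255,192.6,121)),('barrear0',plane(c,255.5,167,16))]:
    print(n,a.round(1),'along',(a[:2]@u).round(1),'lat',(a[:2]@[-u[1],u[0]]).round(1))
print('nose',np.array([657,-307])@u)
s=arm.get_state();print(s['ee_pos'],s['ee_pos'][:2]@u,s['ee_pos'][:2]@[-u[1],u[0]])
```

```text
barrear [ 463.2 -392.9   28. ] along 262.6 lat -547.7
toprear103 [ 428.5 -408.1  103. ] along 224.7 lat -547.4
topfront121 [ 456.9 -395.3  121. ] along 255.9 lat -547.3
barrear0 [ 461.1 -393.9   16. ] along 260.2 lat -547.7
nose 474.58500000000004
[ 455.26353514 -396.82591256  247.67199569] 253.75063525791046 -548.0495805048796
```

```bash
python3 -m creep '[[100,-0.12,-0.06,-0.4,0],[100,0,0,-0.45,0],[100,0,0,-0.45,0],[100,0,0,-0.45,0],[100,0,0,-0.35,0],[100,0,0,0,0],[100,0,0,0,0]]' 110
python3 - <<'E'
from h import *
s=arm.get_state();print(s['ee_pos'])
snap('wrist','w2')
E
```

```text
time_s: 1.67
ee_pos: [443.8, -402.6, 90.0]
tool_rot: [[0.914, 0.406, -0.002], [0.406, -0.914, 0.002], [-0.001, -0.003, -1.0]]
wrist_force: [1.0, -0.6, 0.8]
width: 85.3
[ 443.82247705 -402.55684114   90.03769077]
```

View pics/w2.png

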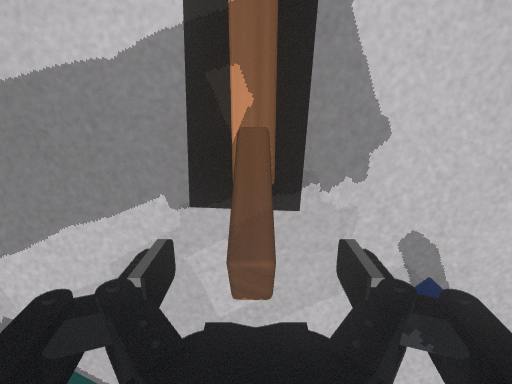

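```bash
python3 -m creep '[[0,0,0,0,0],[0,0,0,0,0],[0,0,0,0,0],[0,0,0,0,0],[0,0,0,0,0],[0,0,0,0,0],[0,0,0,0,0],[0,0,0,0,0]]' 110; python3 -m creep '[[0,0,0,0.2,0],[0,0,0,0.3,0],[0,0,0,0,0]]'
python3 - <<'E'
from h import *
snap('wrist','w3'); im=snap('side','d3');cv2.imwrite('pics/d3c.png',cv2.resize(im[100:260,190:370],None,fx=4,fy=3.7))
E
```

```text
time_s: 2.38
ee_pos: [445.6, -402.3, 91.5]
tool_rot: [[0.913, 0.408, 0.0], [0.408, -0.913, -0.0], [0.0, 0.001, -1.0]]
wrist_force: [-1.2, 1.1, 5.1]
width: 18.8
time_s: 2.63
ee_pos: [446.9, -403.7, 131.3]
tool_rot: [[0.913, 0.407, 0.004], [0.407, -0.913, -0.005], [0.002, 0.006, -1.0]]
wrist_force: [0.6, -0.8, -2.0]
width: 18.4
```

View pics/w3.png

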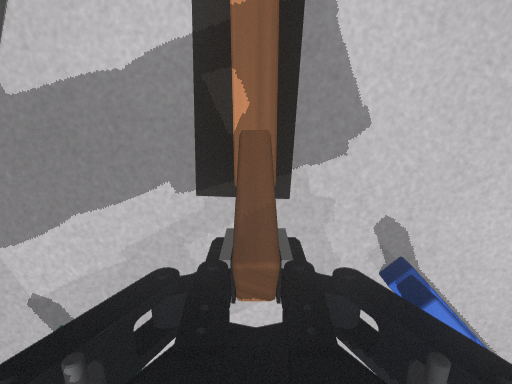

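View pics/d3c.png

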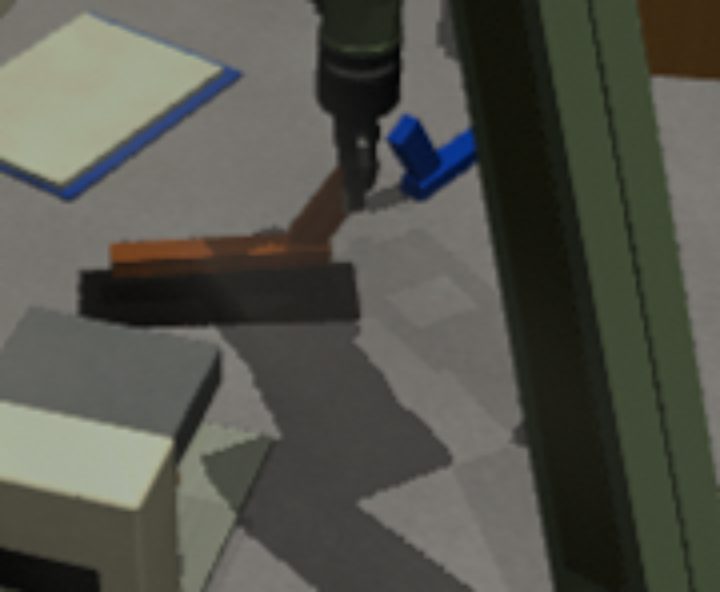

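```bash
python3 -m creep '[[0,0.124,0.083,0,0.037],[0,0.124,0.083,0,0.038],[0,0.124,0.083,0,0.038],[0,0.124,0.083,0,0.038],[0,0.124,0.083,0,0.038],[0,0.124,0.083,0,0.038],[0,0.124,0.083,0,0.038],[0,0.124,0.083,0,0.038],[0,0.124,0.083,0,0.038],[0,0.124,0.083,0,0.037]]'; python3 -m creep '[[0,0,0,0,0],[0,0,0,0,0]]'
python3 - <<'E'
from h import *
s=arm.get_state();print(s['joint_pos'].round(3))
c=arm.calibration('wrist');np.save('cw4.npy',c,allow_pickle=True)
snap('wrist','w4'); im=snap('scene','s4');cv2.imwrite('pics/s4c.png',cv2.resize(im[60:260,200:370],None,fx=3,fy=3,interpolation=cv2.INTER_CUBIC))
im=snap('side','d4')
E
```

```text
time_s: 3.57
ee_pos: [538.1, -339.2, 126.1]
tool_rot: [[-0.042, 0.999, -0.003], [0.999, 0.042, 0.002], [0.002, -0.003, -1.0]]
wrist_force: [-0.8, -0.7, -1.9]
width: 19.1
time_s: 3.73
ee_pos: [537.9, -339.5, 126.6]
tool_rot: [[-0.034, 0.999, -0.002], [0.999, 0.034, 0.001], [0.001, -0.002, -1.0]]
wrist_force: [0.6, 0.6, -2.3]
width: 18.7
[-0.581  0.508  1.584 -0.     1.052 -0.615]
```

View pics/w4.png

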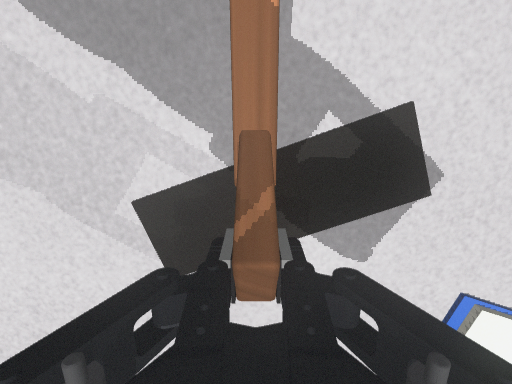

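View pics/s4c.png

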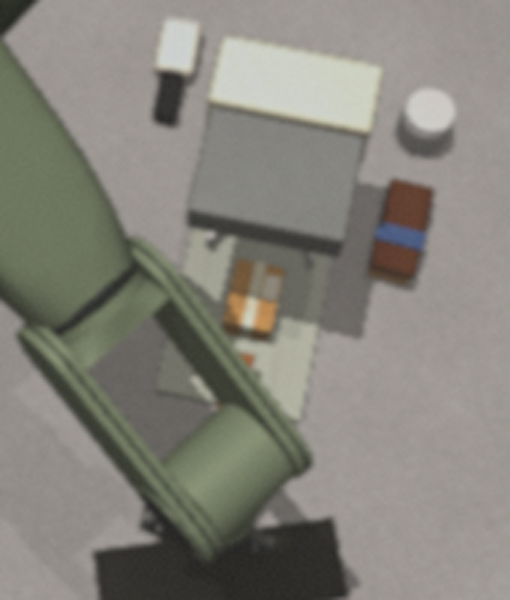

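View pics/d4.png

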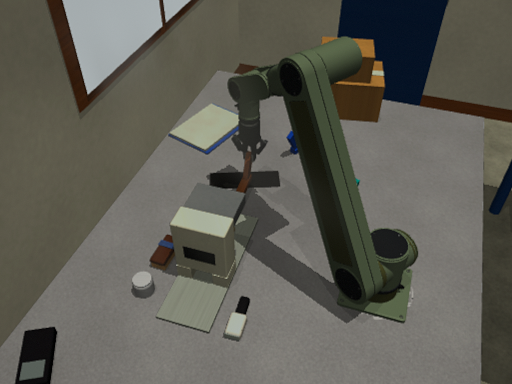

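```bash
python3 -m creep '[[0,0.03,0,-0.12,0.001],[0,0,0,-0.15,0],[0,0,0,-0.05,0],[0,0,0,0,0],[0,-0.002,0.05,0,0],[0,-0.002,0.06,0,0],[0,-0.002,0.06,0,0],[0,-0.002,0.06,0,0],[0,-0.002,0.06,0,0],[0,-0.002,0.06,0,0]]' && python3 -m creep '[[0,-0.002,0.06,0,0],[0,-0.002,0.06,0,0],[0,-0.002,0.06,0,0],[0,-0.002,0.06,0,0],[0,-0.002,0.06,0,0],[0,-0.002,0.06,0,0],[0,-0.002,0.06,0,0],[0,-0.002,0.06,0,0]]'
python3 - <<'E'
from h import *
im=snap('scene','s5');cv2.imwrite('pics/s5c.png',cv2.resize(im[60:260,200:370],None,fx=3,fy=3,interpolation=cv2.INTER_CUBIC))
E
```

```text
time_s: 4.72
ee_pos: [539.9, -313.2, 104.6]
tool_rot: [[-0.04, 0.999, 0.001], [0.999, 0.04, -0.0], [-0.0, 0.001, -1.0]]
wrist_force: [0.5, -0.0, -2.2]
width: 19.0
time_s: 5.38
ee_pos: [538.6, -277.4, 104.4]
tool_rot: [[-0.039, 0.999, 0.0], [0.999, 0.039, -0.0], [-0.0, 0.0, -1.0]]
wrist_force: [0.2, -0.7, -1.4]
width: 18.8
```

View pics/s5c.png

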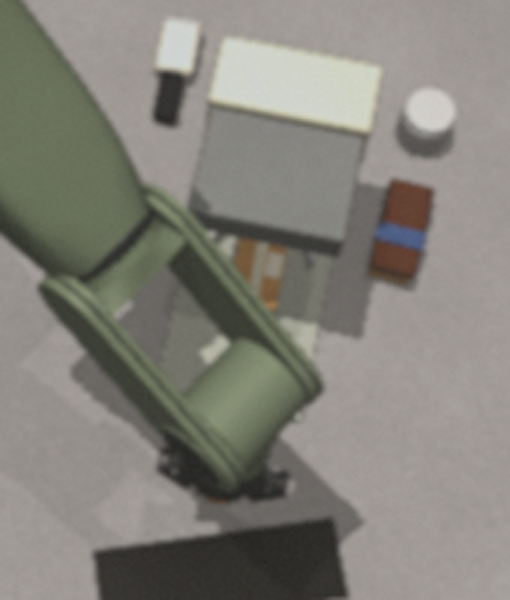

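```bash
for i in 1; do python3 -m creep '[[0,-0.005,0.06,-0.01,0],[0,-0.005,0.06,0,0],[0,-0.005,0.06,0,0],[0,-0.005,0.06,0,0],[0,-0.005,0.06,0,0],[0,-0.005,0.06,0,0],[0,-0.005,0.06,0,0],[0,-0.005,0.06,0,0],[0,-0.005,0.06,0,0],[0,-0.005,0.06,0,0]]'; done; python3 -m creep '[[0,-0.004,0.06,0,0],[0,-0.004,0.06,0,0],[0,-0.004,0.06,0,0],[0,-0.004,0.06,0,0],[0,-0.004,0.06,0,0],[0,-0.004,0.06,0,0],[0,-0.004,0.06,0,0],[0,-0.004,0.06,0,0],[0,-0.004,0.06,0,0],[0,-0.004,0.06,0,0]]'
python3 - <<'E'
from h import *
im=snap('scene','s6');cv2.imwrite('pics/s6c.png',cv2.resize(im[60:260,200:370],None,fx=3,fy=3,interpolation=cv2.INTER_CUBIC))
im=snap('side','d6');cv2.imwrite('pics/d6c.png',cv2.resize(im[60:340,130:330],None,fx=2.1,fy=2.1,interpolation=cv2.INTER_CUBIC))
E
```

```text
time_s: 6.27
ee_pos: [534.8, -232.3, 103.6]
tool_rot: [[-0.039, 0.999, 0.0], [0.999, 0.039, 0.0], [0.0, 0.0, -1.0]]
wrist_force: [0.0, -1.0, -2.2]
width: 18.9
time_s: 7.1
ee_pos: [531.8, -187.3, 103.6]
tool_rot: [[-0.039, 0.999, 0.0], [0.999, 0.039, -0.0], [-0.0, 0.0, -1.0]]
wrist_force: [-0.2, -2.0, -1.4]
width: 19.0
```

View pics/s6c.png

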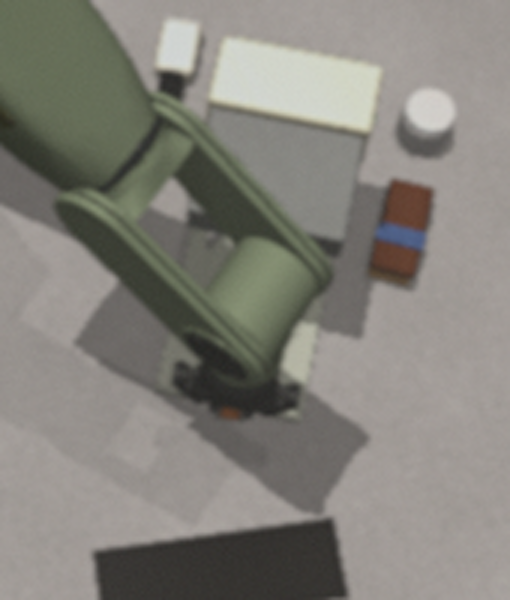

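View pics/d6c.png

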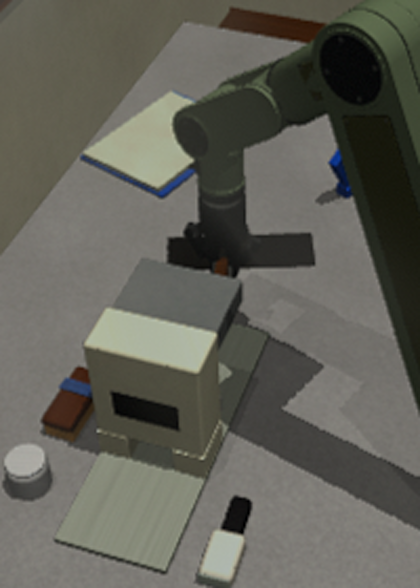

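Run:
```python
from h import *
c=arm.calibration('side')
for h in (103,150,200,250,300,330,360,400): 
    p=proj(c,(531.8,-187.3,h)); print(h,((p[0]-130)*2.1,(p[1]-60)*2.1))
```

```text
103 (np.float64(223.05225617391935), np.float64(267.93848838192656))
150 (np.float64(222.32474726320083), np.float64(246.8782141343519))
200 (np.float64(221.51979494842018), np.float64(223.57607136230442))
250 (np.float64(220.68089530791792), np.float64(199.29120524606932))
300 (np.float64(219.80585458761058), np.float64(173.96010994818903))
330 (np.float64(219.26249813949076), np.float64(158.23076884597634))
360 (np.float64(218.70472382904717), np.float64(142.08405260219692))
400 (np.float64(217.93758723885193), np.float64(119.8766174260364))
```

```bash
python3 -m creep '[[0,-0.003,0.06,0,0],[0,-0.003,0.06,0,0],[0,-0.003,0.06,0,0],[0,-0.002,0.06,0,0],[0,-0.002,0.06,0,0],[0,-0.002,0.06,0,0],[0,-0.002,0.06,0,0],[0,-0.002,0.06,0,0],[0,-0.002,0.06,0,0],[0,-0.002,0.06,0,0]]'; python3 -m creep '[[0,-0.003,0.06,0,0],[0,-0.002,0.06,0,0],[0,-0.002,0.06,0,0],[0,-0.002,0.06,0,0],[0,-0.002,0.06,0,0],[0,-0.002,0.06,0,0],[0,-0.002,0.06,0,0],[0,-0.002,0.06,0,0],[0,-0.002,0.06,0,0]]'
python3 - <<'E'
from h import *
im=snap('scene','s7');cv2.imwrite('pics/s7c.png',cv2.resize(im[60:260,200:370],None,fx=3,fy=3,interpolation=cv2.INTER_CUBIC))
im=snap('side','d7');cv2.imwrite('pics/d7c.png',cv2.resize(im[60:340,130:330],None,fx=2.1,fy=2.1,interpolation=cv2.INTER_CUBIC))
snap('wrist','w7')
E
```

```text
time_s: 8.03
ee_pos: [530.1, -142.3, 103.6]
tool_rot: [[-0.039, 0.999, 0.0], [0.999, 0.039, 0.0], [0.0, 0.0, -1.0]]
wrist_force: [-0.0, -1.0, -2.3]
width: 18.8
time_s: 8.78
ee_pos: [528.6, -101.8, 103.6]
tool_rot: [[-0.039, 0.999, 0.0], [0.999, 0.039, 0.0], [0.0, 0.0, -1.0]]
wrist_force: [-0.4, -0.4, -2.0]
width: 18.7
```

View pics/w7.png

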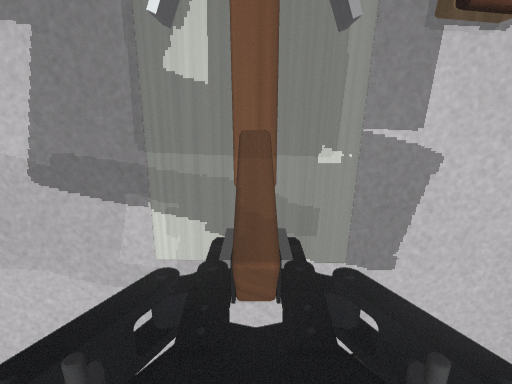

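View pics/d7c.png

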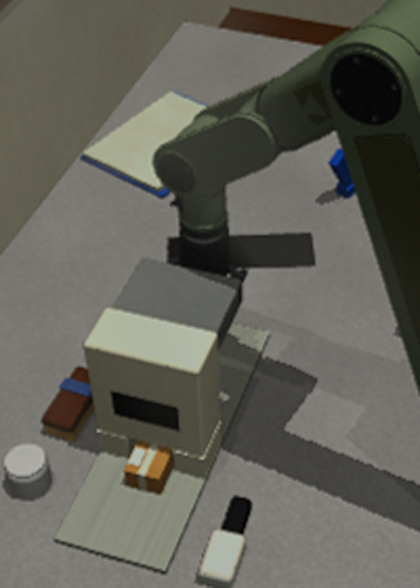

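```bash
python3 -m creep '[[0,-0.002,0.05,0,0],[0,-0.002,0.05,0,0],[0,-0.002,0.05,0,0],[0,-0.002,0.05,0,0],[0,0,0,0,0]]'; python3 -m creep '[[0,0,0.03,0,0],[0,0,0,0,0]]';  python3 - <<'E'
from h import *
im=snap('side','d8');cv2.imwrite('pics/d8c.png',cv2.resize(im[150:350,140:300],None,fx=3.5,fy=3,interpolation=cv2.INTER_CUBIC))
E
```

```text
time_s: 9.35
ee_pos: [528.0, -86.5, 103.6]
tool_rot: [[-0.04, 0.999, -0.0], [0.999, 0.04, 0.001], [0.001, -0.0, -1.0]]
wrist_force: [-0.6, 0.6, -2.4]
width: 18.9
time_s: 9.52
ee_pos: [528.0, -84.7, 103.6]
tool_rot: [[-0.04, 0.999, -0.0], [0.999, 0.04, 0.0], [0.0, -0.0, -1.0]]
wrist_force: [-0.2, -1.0, -2.5]
width: 19.0
```

View pics/d8c.png

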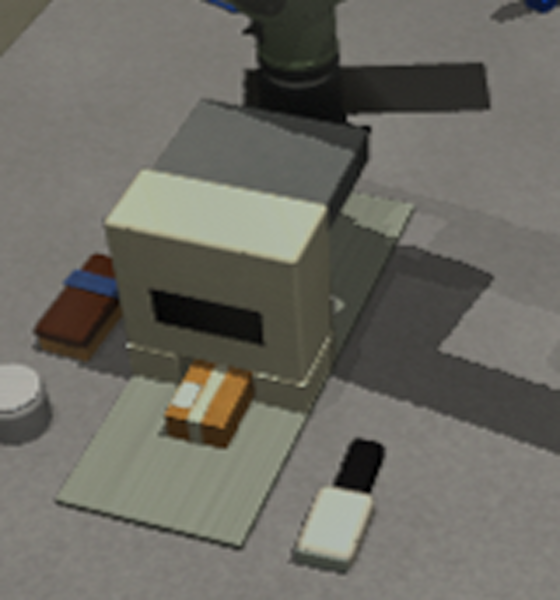

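```bash
python3 -m creep '[[0,0,0,-0.03,0],[0,0,0,-0.01,0],[0,0,0,0,0]]'; python3 -m creep '[[0,0,0,-0.015,0],[0,0,0,0,0]]'
python3 - <<'E'
from h import *
c=arm.calibration('side')
for p in [(167,430),(230,445),(205,443)]:
    X=plane(c,140+p[0]/3.5-.3,150+p[1]/3-.3,12)[:2]-[519.7,124.3]; print('front bottom',X@[.9993,.037],X@[-.037,.9993])
E
```

```text
time_s: 9.82
ee_pos: [527.8, -85.0, 100.2]
tool_rot: [[-0.039, 0.999, -0.001], [0.999, 0.039, 0.0], [0.0, -0.001, -1.0]]
wrist_force: [0.1, 0.7, -1.7]
width: 19.0
time_s: 9.98
ee_pos: [528.2, -85.1, 99.6]
tool_rot: [[-0.039, 0.999, 0.0], [0.999, 0.039, 0.0], [0.0, 0.0, -1.0]]
wrist_force: [0.6, 0.1, -0.2]
width: 18.4
front bottom 27.606639096475398 94.27193564381426
front bottom -32.10787313000046 95.58314497785395
front bottom -10.30125645214775 99.57424292285971
```

```bash
python3 -m creep '[[0,0,0,-0.006,0],[30,0,0,0,0],[50,0,0,0,0],[60,0,0,0,0],[60,0,0,0,0],[60,0,0,0,0]]'
python3 - <<'E'
from h import *
snap('wrist','w9')
E
```

```text
time_s: 10.48
ee_pos: [528.1, -85.0, 99.0]
tool_rot: [[-0.039, 0.999, 0.0], [0.999, 0.039, 0.0], [0.0, 0.0, -1.0]]
wrist_force: [-0.5, -0.7, -0.7]
width: 51.2
```

View pics/w9.png

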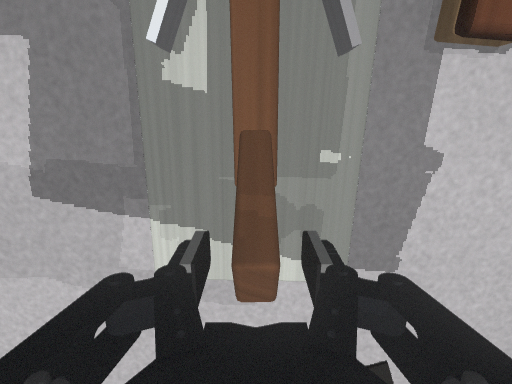

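```bash
python3 -m creep '[[60,0.005,-0.15,0,0],[60,0.01,-0.25,0,0],[60,0.01,-0.25,0,0],[0,0.003,-0.1,0.1,0],[0,0,0,0,0],[0,0,0,0,0],[0,0,0,0,0],[0,0,0,0,0],[0,0,0,0,0]]' 40
python3 - <<'E'
from h import *
snap('wrist','w10')
E
```

```text
time_s: 11.28
ee_pos: [530.0, -140.6, 106.4]
tool_rot: [[-0.04, 0.999, -0.0], [0.999, 0.04, 0.0], [0.0, -0.0, -1.0]]
wrist_force: [-0.5, 0.4, 0.2]
width: 0.1
```

View pics/w10.png

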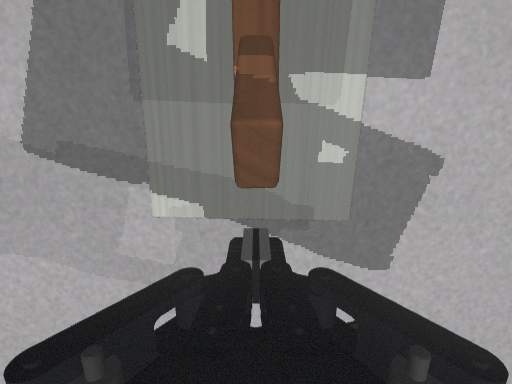

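```bash
python3 -m creep '[[0,-0.002,0.05,0,0],[0,-0.002,0.05,0,0],[0,-0.002,0.05,0,0],[0,-0.002,0.05,0,0],[0,-0.002,0.05,0,0],[0,-0.002,0.05,0,0],[0,-0.002,0.05,0,0],[0,-0.002,0.05,0,0],[0,-0.002,0.05,0,0]]'
python3 - <<'E'
from h import *
snap('wrist','w11')
E
```

```text
time_s: 12.08
ee_pos: [528.9, -107.5, 106.6]
tool_rot: [[-0.04, 0.999, 0.0], [0.999, 0.04, -0.001], [-0.001, 0.0, -1.0]]
wrist_force: [0.3, -2.9, 0.1]
width: -0.1
```

View pics/w11.png

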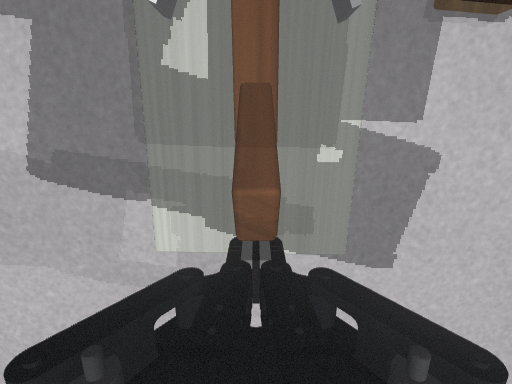

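```bash
python3 -m creep '[[0,-0.002,0.04,0,0],[0,-0.002,0.04,0,0],[0,-0.002,0.04,0,0],[0,-0.002,0.04,0,0],[0,-0.001,0.04,0,0]]'
python3 - <<'E'
from h import *
snap('wrist','w12')
im=snap('side','d12');cv2.imwrite('pics/d12c.png',cv2.resize(im[150:350,140:300],None,fx=3.5,fy=3,interpolation=cv2.INTER_CUBIC))
E
```

```text
time_s: 12.55
ee_pos: [528.1, -92.3, 106.5]
tool_rot: [[-0.039, 0.999, 0.0], [0.999, 0.039, -0.0], [-0.0, 0.0, -1.0]]
wrist_force: [0.5, -2.1, 1.4]
width: -0.4
```

View pics/w12.png

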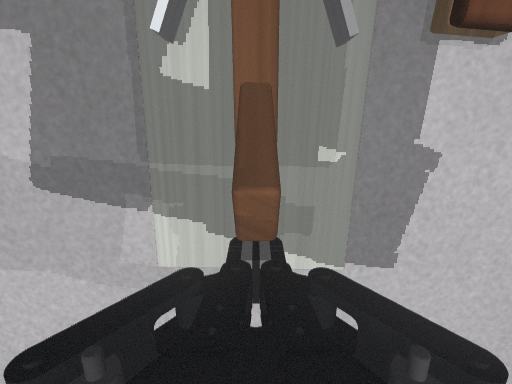

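View pics/d12c.png

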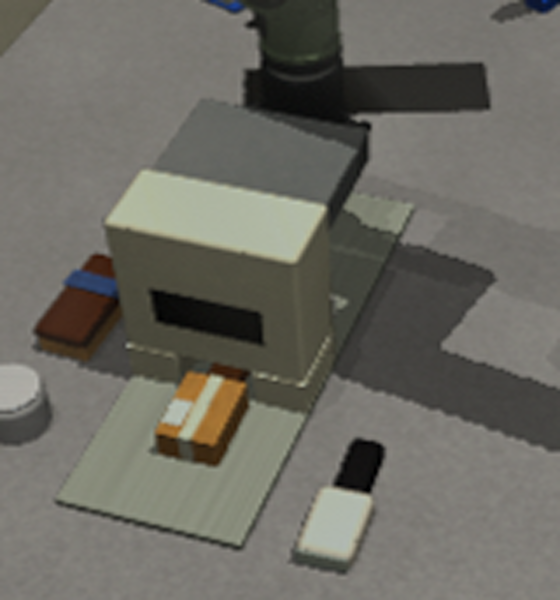

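```bash
python3 -m creep '[[0,-0.002,0.04,0,0],[0,-0.002,0.04,0,0],[0,-0.001,0.04,0,0],[0,0,0,0,0]]'
python3 - <<'E'
from h import *
im=snap('side','d13');cv2.imwrite('pics/d13c.png',cv2.resize(im[230:340,150:250],None,fx=6,fy=5,interpolation=cv2.INTER_CUBIC))
E
```

```text
time_s: 12.98
ee_pos: [527.7, -82.9, 106.5]
tool_rot: [[-0.04, 0.999, -0.0], [0.999, 0.04, 0.001], [0.001, -0.0, -1.0]]
wrist_force: [0.1, -0.9, -0.4]
width: 0.1
```

View pics/d13c.png

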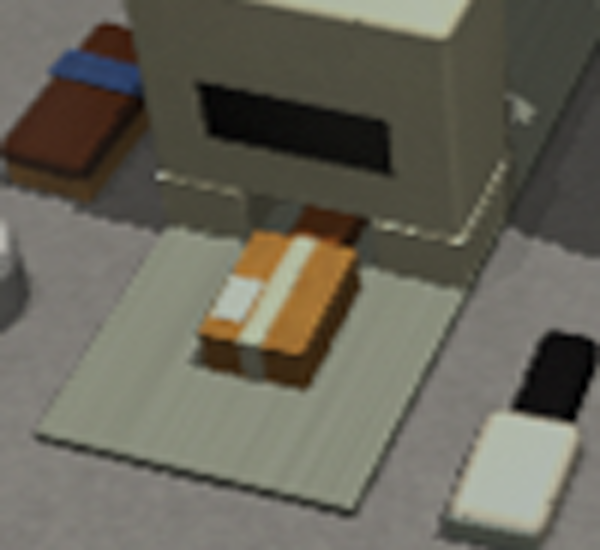

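Run:
```python
from h import *
c=arm.calibration('side')
def T(p,z):
    X=plane(c,150+p[0]/6-.4,230+p[1]/5-.4,z)[:2]-[519.7,124.3]; return np.round([X@[.9993,.037],X@[-.037,.9993]],1)
for n,p,z in [('BL',(258,232),52),('BR',(358,243),52),('FR',(303,355),52),('FL',(200,335),52),('fl',(203,362),12),('fr',(305,388),12),('bed',(38,437),12),('bed',(355,513),12),('exit',(163,228),12),('exit',(465,290),12)]: print(n,T(p,z))
```

```text
BL [22.  56.3]
BR [-30.1  49.4]
FR [-32.8 133.8]
FL [ 21.1 135.2]
fl [ 26.7 128.2]
fr [-29.5 130.7]
bed [ 84.3 200.3]
bed [-83.2 203. ]
exit [86.1 40.5]
exit [-83.   39.9]
```

Run:
```python
from h import *
c=arm.calibration('side')
for h in (107,150,160,180,195,210,220,240,260,280): 
    p=proj(c,(527.7,-82.9,h)); print(h,((p[0]-190)*8,(p[1]-120)*8))
im=cv2.imread('pics/d13.png');a=cv2.resize(im[120:195,190:285],None,fx=8,fy=8,interpolation=cv2.INTER_CUBIC);a=np.clip(a.astype(float)*2.2,0,255).astype('uint8');cv2.imwrite('pics/d13d.png',a)
im=arm.read_camera('scene');cv2.imwrite('pics/s13.png',im);a=cv2.resize(im[80:200,220:340],None,fx=5,fy=5,interpolation=cv2.INTER_CUBIC);a=np.clip(a.astype(float)*1.6,0,255).astype('uint8');cv2.imwrite('pics/s13c.png',a)
```

```text
107 (np.float64(292.1854898705169), np.float64(695.151713780539))
150 (np.float64(288.12875599630706), np.float64(621.3075121332563))
160 (np.float64(287.16411038300294), np.float64(603.7481928888128))
180 (np.float64(285.21004696322393), np.float64(568.1786293739165))
195 (np.float64(283.7224035568811), np.float64(541.0992489946407))
210 (np.float64(282.21541028362503), np.float64(513.6676454924027))
220 (np.float64(281.1998109303122), np.float64(495.18082191354756))
240 (np.float64(279.14184412616896), np.float64(457.7199185413324))
260 (np.float64(277.04739566006424), np.float64(419.5949441982716))
280 (np.float64(274.9154867890122), np.float64(380.7880829524738))
```

View pics/d13d.png

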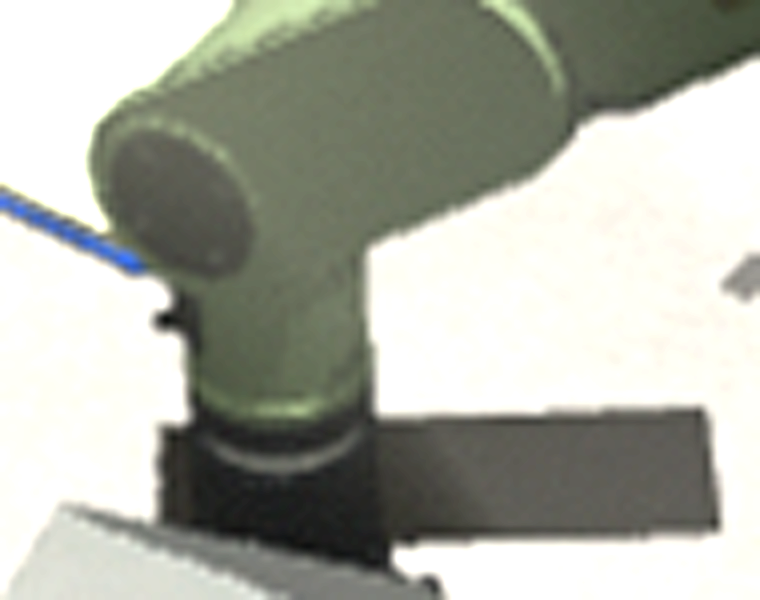

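View pics/s13c.png

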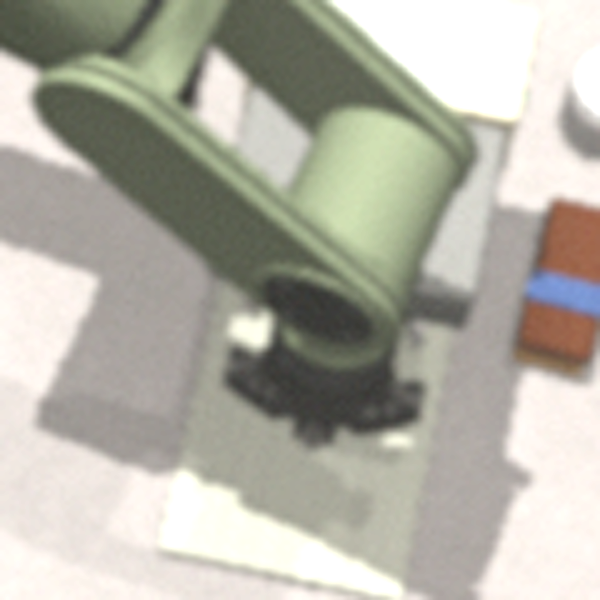

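```bash
python3 -m creep '[[0,0.002,-0.05,0,0],[20,0.004,-0.1,0,0],[45,0,0,0,0],[45,0,0,0,0],[45,0,0,0,0],[45,0,0,0,0],[45,0,0.05,0,0],[45,-0.002,0.05,0,0],[45,-0.002,0.04,0,0],[45,-0.002,0.01,0,0]]' 120
python3 - <<'E'
from h import *
snap('wrist','w14')
E
```

```text
time_s: 13.92
ee_pos: [527.7, -82.8, 106.5]
tool_rot: [[-0.04, 0.999, -0.0], [0.999, 0.04, 0.0], [0.0, -0.0, -1.0]]
wrist_force: [0.6, -0.3, 0.4]
width: 38.4
```

View pics/w14.png

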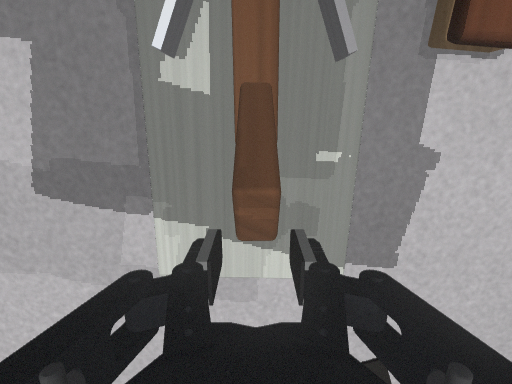

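```bash
python3 -m creep '[[45,0,0.014,0,0],[45,0,0,0,0]]'|grep -E "pos|force"; python3 -m creep '[[45,0,0.014,0,0],[45,0,0,0,0]]'|grep -E "pos|force"; python3 -m creep '[[45,0,0.014,0,0],[45,0,0,0,0]]'|grep -E "pos|force"
```

```text
ee_pos: [527.8, -82.3, 106.5]
wrist_force: [0.3, -1.3, 0.1]
ee_pos: [527.8, -81.3, 106.5]
wrist_force: [-0.6, 0.7, -0.7]
ee_pos: [527.8, -80.3, 106.5]
wrist_force: [-0.1, -1.0, 0.2]
```

```bash
python3 -m creep '[[45,0,0.014,0,0],[45,0,0,0,0]]'|grep -E "pos|force"; python3 -m creep '[[45,0,0.014,0,0],[45,0,0,0,0]]'|grep -E "pos|force"; python3 -m creep '[[0,0,0,0,0],[0,0,0,0,0],[0,0,0,0,0],[0,0,0,0,0],[0,0,0,0,0]]' 120
python3 - <<'E'
from h import *
snap('wrist','w15')
E
```

```text
ee_pos: [527.8, -79.2, 106.5]
wrist_force: [-0.9, 0.2, 0.0]
ee_pos: [527.8, -78.1, 106.5]
wrist_force: [-0.6, 0.3, 0.8]
time_s: 15.22
ee_pos: [528.0, -78.4, 106.9]
tool_rot: [[-0.039, 0.999, 0.001], [0.999, 0.039, -0.0], [-0.0, 0.001, -1.0]]
wrist_force: [-0.5, -0.1, 3.5]
width: 11.1
```

View pics/w15.png

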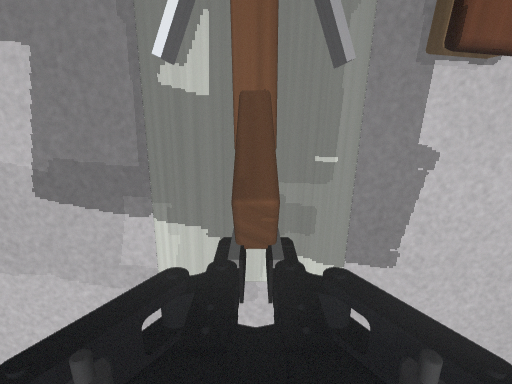

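```bash
python3 -m creep '[[0,0.001,-0.03,0,0],[0,0.001,-0.03,0,0],[0,0.001,-0.03,0,0],[0,0,0,0,0]]'
python3 - <<'E'
from h import *
snap('wrist','w16')
E
```

```text
time_s: 15.6
ee_pos: [527.8, -85.3, 106.2]
tool_rot: [[-0.039, 0.999, -0.001], [0.999, 0.039, 0.0], [0.0, -0.001, -1.0]]
wrist_force: [-0.2, 1.4, 1.0]
width: 11.3
```

View pics/w16.png

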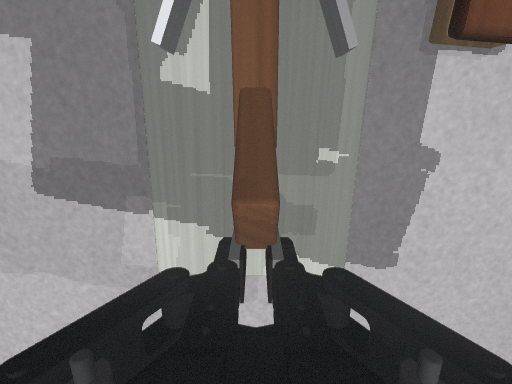

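```bash
python3 -m creep '[[0,0.002,-0.05,0,0],[0,0.002,-0.05,0,0],[0,0.002,-0.05,0,0],[0,0.002,-0.05,0,0],[0,0.002,-0.05,0,0],[0,0.002,-0.05,0,0],[0,0.002,-0.05,0,0],[0,0.002,-0.05,0,0],[0,0.002,-0.05,0,0],[0,0,0,0,0]]'
python3 - <<'E'
from h import *
c=arm.calibration('wrist');np.save('cw17.npy',c,allow_pickle=True)
snap('wrist','w17')
im=snap('side','d17');cv2.imwrite('pics/d17c.png',cv2.resize(im[150:350,140:300],None,fx=3.5,fy=3,interpolation=cv2.INTER_CUBIC))
E
```

```text
time_s: 16.48
ee_pos: [529.4, -119.6, 106.6]
tool_rot: [[-0.039, 0.999, 0.0], [0.999, 0.039, -0.0], [-0.0, 0.0, -1.0]]
wrist_force: [-0.5, 1.4, 1.2]
width: 11.0
```

View pics/w17.png

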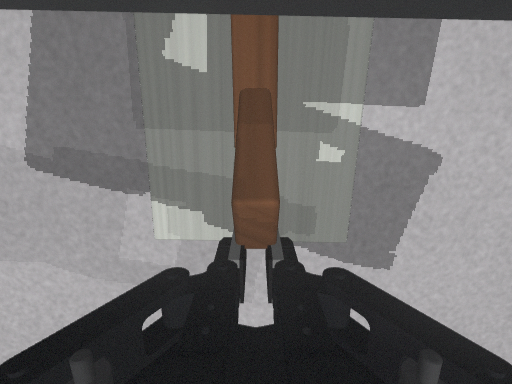

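View pics/d17c.png

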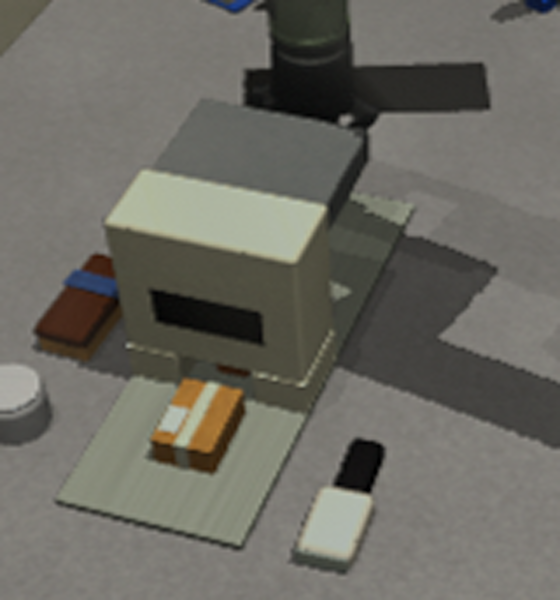

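Run:
```python
from h import *
c=np.load('cw17.npy',allow_pickle=True).item();s=arm.get_state()['ee_pos']
f=np.array([-.037,.9993]);x=np.array([.9993,.037])
for u,v,z in [(256,247.5,111),(256,203,129),(255,13,36)]:
    a=plane(c,u,v,z);print(a.round(1),(a[:2]-s[:2])@f,(a[:2]-s[:2])@x)
```

```text
[ 528.4 -111.5  111. ] 7.658147089202024 -0.8163388865237919
[527.2 -82.7 129. ] 36.43894990684649 -0.9101317888264588
[523.2  10.   36. ] 129.23527446419558 -1.524335209361785
```

```bash
python3 -m creep '[[55,0,0,0,0],[55,0,0,0,0],[55,0,0,0,0],[55,-0.015,0.11,-0.03,0],[55,-0.01,0.11,-0.03,0],[55,-0.004,0.11,-0.03,0],[55,0,0,0,0],[0,0,0,0,0],[0,0,0,0,0],[0,0,0,0,0]]' 110; python3 -m creep '[[0,0,0,0,0],[0,0,0,0,0],[0,0,0,0.1,0],[0,0,0,0,0]]'
python3 - <<'E'
from h import *
c=arm.calibration('wrist');np.save('cw18.npy',c,allow_pickle=True)
snap('wrist','w18')
E
```

```text
time_s: 17.42
ee_pos: [527.4, -94.1, 100.0]
tool_rot: [[-0.039, 0.999, 0.0], [0.999, 0.039, -0.0], [-0.0, 0.0, -1.0]]
wrist_force: [0.3, 0.2, 0.9]
width: 19.0
time_s: 17.75
ee_pos: [527.6, -94.4, 108.1]
tool_rot: [[-0.039, 0.999, 0.001], [0.999, 0.039, -0.001], [-0.001, 0.001, -1.0]]
wrist_force: [0.1, -0.1, -2.6]
width: 19.1
```

View pics/w18.png

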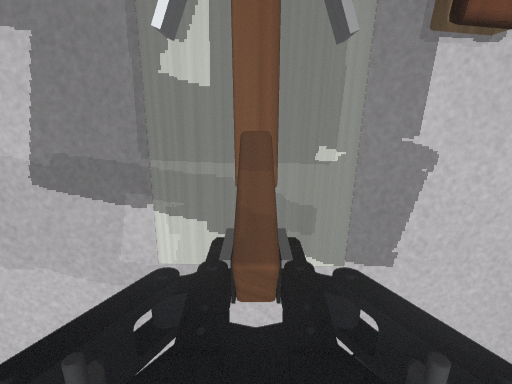

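```bash
python3 -m creep '[[0,0.006,-0.15,0,0],[0,0.013,-0.35,0,0],[0,0.013,-0.35,0,0],[0,0.013,-0.35,0,0],[0,0.013,-0.35,0,0],[0,0.013,-0.35,0,0],[0,0.013,-0.35,0,0],[0,0.013,-0.35,0.05,0],[0,0.013,-0.35,0.15,0],[0,0.013,-0.35,0.15,0]]'; python3 -m creep '[[0,0,0,0,0],[0,0,0,0,0]]'
python3 - <<'E'
from h import *
im=snap('scene','s19');cv2.imwrite('pics/s19c.png',cv2.resize(im[60:280,200:370],None,fx=2.7,fy=2.7,interpolation=cv2.INTER_CUBIC))
E
```

```text
time_s: 18.63
ee_pos: [535.4, -343.6, 132.8]
tool_rot: [[-0.039, 0.999, -0.002], [0.999, 0.039, 0.001], [0.001, -0.002, -1.0]]
wrist_force: [0.6, 0.3, -1.8]
width: 18.6
time_s: 18.8
ee_pos: [536.1, -343.8, 133.6]
tool_rot: [[-0.037, 0.999, 0.001], [0.999, 0.037, -0.001], [-0.001, 0.001, -1.0]]
wrist_force: [-0.4, 1.2, -1.9]
width: 18.1
```

View pics/s19c.png

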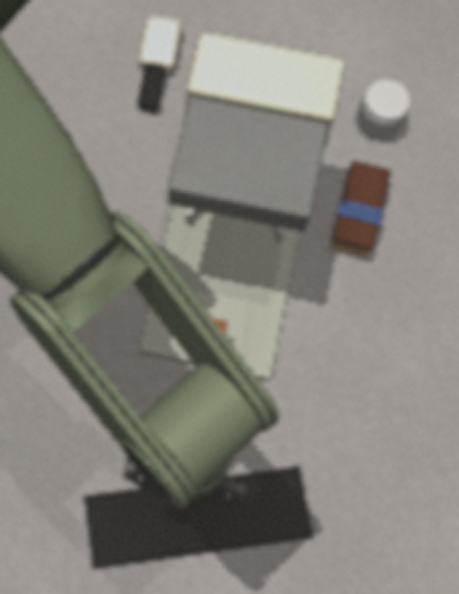

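```bash
python3 -m creep '[[0,-0.12,-0.065,0,-0.038],[0,-0.12,-0.065,0,-0.039],[0,-0.12,-0.065,0,-0.039],[0,-0.12,-0.065,0,-0.039],[0,-0.12,-0.065,0,-0.039],[0,-0.12,-0.065,0,-0.039],[0,-0.12,-0.065,0,-0.039],[0,-0.12,-0.065,0,-0.039],[0,-0.12,-0.065,0,-0.039],[0,-0.12,-0.065,0,-0.039]]'; python3 -m creep '[[0,0,0,0,0],[0,0,0,0,0]]'
python3 - <<'E'
from h import *
snap('wrist','w20');np.save('cw20.npy',arm.calibration('wrist'),allow_pickle=True)
im=snap('scene','s20');cv2.imwrite('pics/s20c.png',cv2.resize(im[60:290,190:370],None,fx=2.6,fy=2.6,interpolation=cv2.INTER_CUBIC))
E
```

```text
time_s: 19.68
ee_pos: [445.4, -388.9, 132.6]
tool_rot: [[0.927, 0.374, -0.002], [0.374, -0.927, 0.002], [-0.001, -0.003, -1.0]]
wrist_force: [0.2, 0.5, -2.8]
width: 18.7
time_s: 19.85
ee_pos: [445.9, -389.2, 132.9]
tool_rot: [[0.924, 0.381, -0.001], [0.381, -0.924, 0.002], [-0.001, -0.002, -1.0]]
wrist_force: [1.1, -0.3, -2.0]
width: 18.8
```

View pics/w20.png

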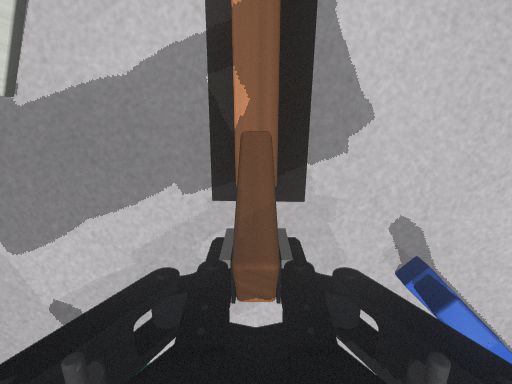

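View pics/s20c.png

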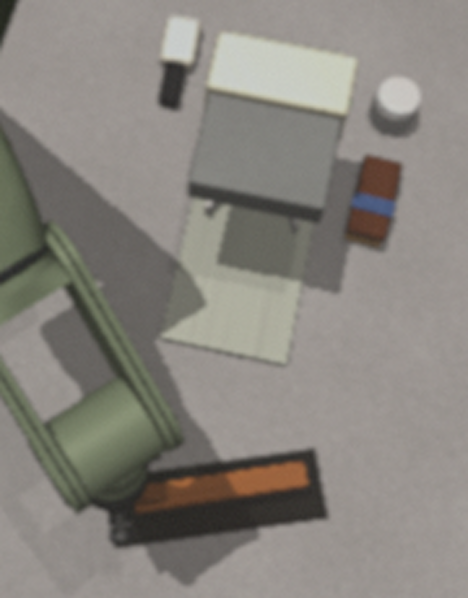

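```bash
python3 -m creep '[[0,0,-0.01,-0.1,0],[0,0,-0.01,-0.18,0],[0,0,0,-0.15,0],[0,0,0,-0.06,0],[0,0,0,-0.03,0],[0,0,0,0,0]]'; python3 -m creep '[[0,0,0,-0.015,0],[0,0,0,0,0]]'
```

```text
time_s: 20.45
ee_pos: [446.3, -391.4, 93.7]
tool_rot: [[0.925, 0.379, -0.001], [0.379, -0.925, 0.001], [-0.001, -0.001, -1.0]]
wrist_force: [0.9, -1.1, -1.6]
width: 18.4
time_s: 20.62
ee_pos: [446.7, -392.0, 93.7]
tool_rot: [[0.926, 0.379, 0.001], [0.379, -0.926, -0.001], [0.0, 0.001, -1.0]]
wrist_force: [0.6, -0.0, -3.0]
width: 18.5
```

```bash
python3 -m creep '[[0,0,0,-0.015,0],[0,0,0,0,0]]'|grep -E "pos|force"; python3 -m creep '[[0,0,0,-0.01,0],[0,0,0,0,0]]'|grep -E "pos|force"
```

```text
ee_pos: [446.5, -391.9, 92.5]
wrist_force: [-0.2, -0.4, -1.8]
ee_pos: [446.6, -392.0, 92.0]
wrist_force: [-0.6, 0.2, 0.2]
```

```bash
python3 -m creep '[[0,0,0,-0.006,0],[30,0,0,0,0],[60,0,0,0,0],[80,0,0,0,0],[80,0,0,0,0],[80,0,0,0,0],[80,0,0,0,0]]'; python3 -m creep '[[90,0,0,0.15,0],[90,0,0,0.4,0],[90,0,0,0.5,0],[90,0,0,0.5,0],[90,-0.4,-0.2,0.3,0],[90,-0.5,-0.2,0,0],[90,-0.5,-0.2,0,0],[90,-0.5,-0.2,0,0],[90,0,0,0,0]]'
python3 - <<'E'
from h import *
im=snap('scene','s21');cv2.imwrite('pics/s21c.png',cv2.resize(im[60:290,190:370],None,fx=2.6,fy=2.6,interpolation=cv2.INTER_CUBIC))
im=snap('side','d21');cv2.imwrite('pics/d21c.png',cv2.resize(im[100:350,120:320],None,fx=3,fy=2.4,interpolation=cv2.INTER_CUBIC))
E
```

```text
time_s: 21.53
ee_pos: [446.4, -391.7, 91.0]
tool_rot: [[0.926, 0.378, 0.0], [0.378, -0.926, -0.0], [0.0, 0.0, -1.0]]
wrist_force: [0.4, -0.3, 0.6]
width: 68.3
time_s: 22.28
ee_pos: [298.3, -453.6, 231.1]
tool_rot: [[0.928, 0.374, -0.003], [0.374, -0.928, -0.002], [-0.003, 0.001, -1.0]]
wrist_force: [-0.0, 0.8, -0.3]
width: 76.6
```

View pics/s21c.png

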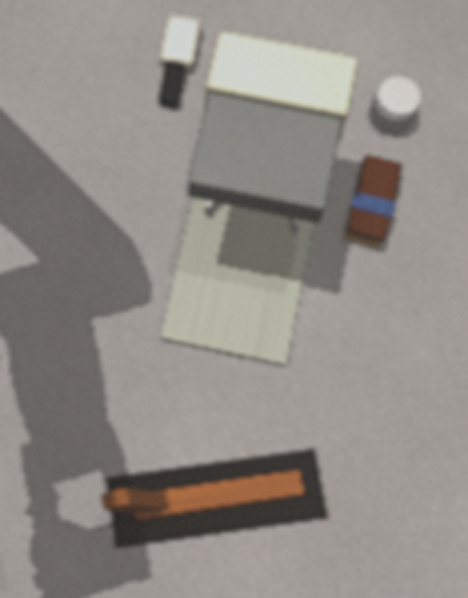

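View pics/d21c.png

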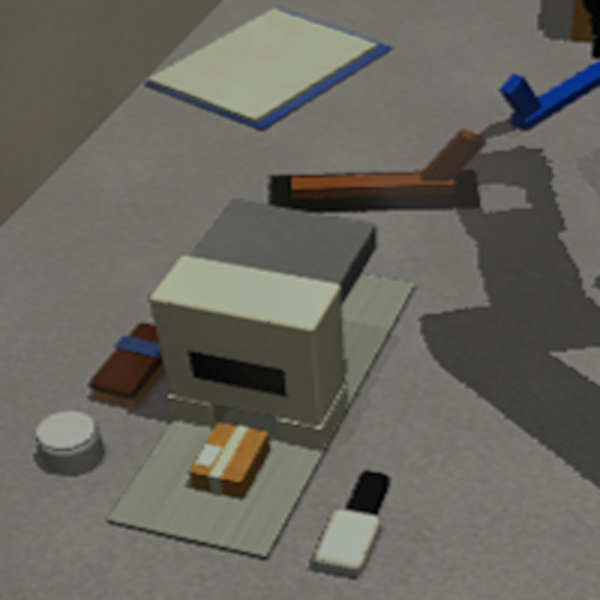

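```bash
python3 -m creep '[[90,0,0,0,0],[90,0,0,0,0],[90,0,0,0,0]]'
python3 - <<'E'
from h import *
a=cv2.imread('pics/d13.png');b=snap('side','d22');d=cv2.absdiff(a,b).max(2)
for n,(y0,y1,x0,x1) in dict(brush=(230,270,148,180),tin=(268,298,128,158),scanner=(294,340,222,256),carton=(275,312,180,212)).items(): print(n,(d[y0:y1,x0:x1]>40).sum())
c=arm.calibration('side')
print(arm.hand_in())
E
```

```text
time_s: 22.63
ee_pos: [305.1, -451.3, 229.8]
tool_rot: [[0.925, 0.38, 0.0], [0.38, -0.925, 0.0], [0.0, 0.0, -1.0]]
wrist_force: [0.6, -0.2, 0.4]
width: 76.9
brush 0
tin 0
scanner 0
carton 18
the job is handed in; nothing more can be done
None
```

The carton is through the tunnel, lying flat on the bed beyond, and the wooden stick is standing on its mat with the gripper clear. I handed the job in at 22.6 s.

**How it was done:** The moves cannot tilt the gripper, so I could not lean it back under the hood.
- I held the stick upright and fed the carton at about 55 mm/s until the gripper was near the hood.
- I set the stick down on the bed and pushed its handle slowly from behind with closed fingers for the last 30 mm or so.
- To get it back, I pinched the rear edge of the handle and slid it out. I then took a full grip, backed it out and stood it on the mat.

**Last checks:**
- **Carton:** measured in the side picture taken at the end of the push, it ran from about 50 mm (single corners 49 to 56) to about 130 mm (up to 135) past the tunnel's middle. The tunnel's exit is at 40 mm and the bed ends at 200 mm. In that same side view a few pixels in the carton's window changed between the end of the push and the end. I did not trace them; they are probably the stick's nose leaving the window. The last close-up showed the carton where it had been, clear and flat.
- **Stick:** it stands level along the mat, with the bar wholly on it.
- **Brush, tin and hand scanner:** compared with a picture from just after the push, none had changed. Earlier pictures show them in the same places.
- **Forces:** the wrist force stayed at about 5 N or below at every reading. Nothing showed contact with the hood, but at the closest point the gap was only a few millimetres by calculation.

**Where the checks disagreed:** the stick's position put the carton's front at about 101 mm partway through, while the picture gave 94 to 99 mm. I pushed further than needed to cover that difference.

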